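# Make up two mending kits on the wardrobe shelf

## Task

Make up two mending kits in the plywood trays. In the two-part tray stand the tall narrow spool upright in the larger compartment and the ceramic thimble, open end down as it stands now, in the smaller one; in the three-part tray lay the needle case lengthwise in the long slot and stand the squat spool and the round pin tin in the two square compartments, one each, either way round. Everything must sit flat on its compartment's floor and be let go; leave the button jar and the big thread cone standing where they are.

Things in the scene. Friction and masses are not known exactly. Their poses are not given: they have to be found in the camera images.
- two_part_tray: Shallow plywood tray, fixed to the shelf, 68 (x) by 116 (y) mm, walls and divider 4 mm thick and 12 mm high in all, floor 3 mm thick. Origin at the centre of its underside, z up. One divider parallel to its x axis makes two compartments, both x -30 to 30 mm: the larger at y -8 to 54 (centre y +23), the smaller at y -54 to -12 (centre y -33).
- three_part_tray: Shallow plywood tray, fixed to the shelf, 128 (x) by 156 (y) mm, walls and dividers 4 mm thick and 12 mm high in all, floor 3 mm thick. Origin at the centre of its underside, z up. Compartments: a long slot, x -60 to -14 and y -74 to 74 mm (centre x -37, y 0), long along y; and two near-square ones, x -10 to 60 mm (centre x +25), at y 2 to 74 (centre y +38) and y -74 to -2 (centre y -38).
- tall_spool: Tall narrow sewing spool, two light wooden flanges 30 mm across and 6 mm thick with a grey thread barrel 25 mm across between them, 52 mm high in all, about 30 g. Stands upright on the shelf at the start; origin at the centre of its underside, z up.
- squat_spool: Squat sewing spool, two light wooden flanges 40 mm across and 6 mm thick with a grey thread barrel 34 mm across between them, 32 mm high in all, about 30 g. Stands upright on the shelf at the start; origin at the centre of its underside, z up.
- thimble: White ceramic thimble with two painted blue bands, slightly tapered, 23 mm across at its lower rim, 21 mm across at half height, 28 mm high with a rounded top, about 15 g. Stands upright on the shelf at the start; origin at the centre of its underside, z up.
- pin_tin: Round steel pin tin with a slip lid, closed, 50 mm across, 28 mm high, about 60 g. Stands upright on the shelf at the start; origin at the centre of its underside, z up.
- needle_case: Closed wooden needle case, a plain bar 92 (x) by 24 (y) by 24 (z) mm, about 30 g, lying on the shelf with its long side roughly pointing away from the robot. Origin at the centre of its underside, x along its length, z up.
- button_jar: Bystander: glass jar of buttons with a steel twist cap, 62 mm across, 74 mm high, loose. Origin at the centre of its underside. To be left alone.
- thread_cone: Bystander: big grey cone of thread, 60 mm across at the base, narrowing to 34 mm, 80 mm high, loose. Belongs to neither kit. Origin at the centre of its underside. To be left alone.
- sewing_box: Bystander: closed plastic sewing box with a flip-top lid and a carrying handle, fixed, 156 (x) by 216 (y) mm, 91 mm high, 109 mm with the handle. Origin at the centre of its underside. Only an obstacle.
Not all that is in view belongs to the job. Several things have the shape of the pin_tin; the one meant has the colours described above.

How it is judged:
By the outcome, as a careful person would: the job done as asked, in the order asked, and still so for the second after the job is handed in, with the robot touching nothing.
It also fails if it takes over 128 s, if anything falls off the work surface, if the arm or the gripper's body presses on something with over 40 N, if the wrist force passes 120 N, or if a joint passes its speed limit or range.

## Robot

A 7-joint arm with a two-finger parallel gripper is mounted at the origin on the work surface. World frame = base frame: x ahead of the robot, y to its left, z up, the work surface at z = 0. Lengths are in m, angles in rad, forces in N, time in s.
With the tool pointing down it reaches from about 0.35 to 0.9 m from the base axis. Payload 8.1 kg.
Tool frame: the origin (TCP) lies midway between the tips of the shut fingers; the grasp point (between the pads) lies 19 mm behind it; z points along the fingers, y is the line along which they close (so a half turn about z gives the same grasp; the last joint's range is limited). The gripper opens to 92 mm and grips with 3 to 60 N. Pads are 19 mm wide; open, the fingers measure 130 mm over their backs; the gripper's body (75 mm by 190 mm) begins 47 mm behind the grasp point.
Start: joints at [-0.103, 0.434, 0.025, 1.573, -0.012, 1.134, -0.075], TCP at [0.625, -0, 0.192] pointing down, gripper open.
Joint ranges: [-2.62, 2.62], [-0.44, 2.09], [-1.27, 1.32], [0.08, 2.57], [-1.32, 4.46], [0.12, 2], [-2.74, 2.74]. Speed limits (rad/s): [2.22, 2.22, 3.01, 3.01, 3.14, 3.14, 3.14].

## Interface

Orientations are given as a rotation vector (axis times angle).
In Python, from cell import arm gives the robot as it stands.
- The arm moves only by the tool send_rows, never from a script. Its argument "increments" is a list of rows, each a list of 3 entries, a list of its own where there are three numbers: the finger opening in cm, from 0 to 9.18, then the shift along the tool's x, y, z in cm, then the turn, a rotation vector about the tool's x, y, z in rad. A call has 1 to 5 rows; each row shifts and turns the commanded pose from where the row before left it, along the tool's axes as they then stand; what a row does not reach is not made up. A row lasts 1/10 s, in which the tool goes at most 50 mm and 8.59 degrees, less where a joint would pass 70% of its speed; a pose out of reach is approached as far as the arm can. A call is refused whole if a number of a shift passes 5 or a number of a turn 0.15, either way. A call with a gripper value outside its range is refused whole. The fingers move at their own pace and stop on an object; "force" is the grip in N (left out, the last holds). Time passes only in rows, so rows that do not move let the fingers close. It gives the time, the measured TCP pose, the force, the opening and the grip force at its end, in the units of the state.
- arm.observe(): the state, without advancing time (a new reading comes with each control period).
- arm.get_image(name): name is "scene" or "side" or "wrist"; returns the picture (400x640x3 uint8, red, green, blue); there is no depth.
- arm.camera_params(name): a dict with "camera_matrix" (3x3 intrinsics, pixels), "k1" (the pictures are not rectified: a ray, as slopes to the right and down, at radius r is drawn at 1 + k1 r^2 times it, then the intrinsics apply), "R" (3x3) and "t" (3): a world point X has camera coordinates R X + t. Camera axes: x right, y down, z forward; pixel columns grow to the right and rows downward; lengths in m; the calibration is good to about 2 mm. A picture is of the moment at which its call begins: read the wrist's pose just before it. camera_params takes no time and is no camera call; for the wrist camera it gives the pose at the moment of the call.
- arm.sign_off(): hands the job in; it is judged then, once.
The state is a dict: "clock": time; "joints": joint angles; "dq": joint speeds; "joint_efforts": joint torques, N m; "position": TCP position; "ee_rot": TCP orientation; "force": force on the tool from outside, world axes, zero at the start; "ft_torque": the same for the moment, N m; "width": opening from 0.0 (shut) to 1.0 (fully open); "gripper_force": force on a finger pad.
Only numpy, scipy, OpenCV 4.12 (cv2) and the standard library are available. Lean on these libraries where they do the work, as an engineer would, in place of code of your own. Each camera call takes 0.05 s, during which the arm holds its last target. There are 200 camera calls.

## Working session

There is one attempt and no reset: what is moved stays moved. The work goes in short steps, Python scripts to look and compute and a tool call to move; the robot and the scene stay as the last step left them, time stands still between calls to the robot, and variables do not carry over. Pictures are saved under pics/ and viewed, at most 14 in all, crops included, and the job is handed in when it is done.

Besides the shell and the picture viewer there is one more tool, called after "Request:" by a JSON object that holds its "fn" and its "kwargs". send_rows: Moves the arm, as the interface text tells. Its arguments: {"type":"object","properties":{"increments":{"type":"array"},"force":{"type":"number"}},"required":["increments"]}

```bash
ls; mkdir -p pics; python3 - <<'E'
from cell import arm
import cv2
print(arm.observe())
for n in("scene","side","wrist"):
    p=arm.camera_params(n); print(n,p)
    cv2.imwrite(f"pics/{n}0.png",arm.get_image(n)[:,:,::-1])
E
```

```text
pics
{'clock': 0.0, 'joints': array([-0.10260777,  0.43522559,  0.02496149,  1.57410223, -0.01156514,
        1.13401619, -0.07505508]), 'dq': array([ 0.00206511,  0.00072297, -0.00070701,  0.00215144, -0.00029169,
       -0.00086912,  0.00088012]), 'joint_efforts': array([ 3.89017032e-04, -6.67853522e+01,  9.84863900e-01, -3.14464223e+01,
       -6.05165795e-02,  4.27553023e-02,  1.12382318e-04]), 'position': array([ 6.24422849e-01, -6.43464463e-05,  1.91441306e-01]), 'ee_rot': array([-2.22071923e+00, -2.22073703e+00,  1.96530189e-03]), 'force': array([-0.02668277,  0.73127685, -0.53387653]), 'ft_torque': array([ 0.02360165,  0.00065745, -0.04675334]), 'gripper_force': 0.0, 'width': 0.9981807399146693}
scene {'camera_matrix': array([[519.65820637,   0.        , 315.66353706],
       [  0.        , 519.65820637, 196.81766748],
       [  0.        ,   0.        ,   1.        ]]), 'k1': -0.030834974498772642, 'R': array([[ 0.63588871,  0.77177497, -0.00299002],
       [ 0.65190135, -0.53918695, -0.53319984],
       [-0.41312247,  0.33710656, -0.84598404]]), 't': array([-0.41714271, -0.
[... 181 characters left out ...]
   ,   1.        ]]), 'k1': -0.09920752830360778, 'R': array([[ 0.9483948 , -0.31667557,  0.01624478],
       [-0.23378917, -0.73293514, -0.63886517],
       [ 0.21421936,  0.60209855, -0.76914719]]), 't': array([-0.50082721,  0.18484643,  1.10007076])}
wrist {'camera_matrix': array([[319.30979778,   0.        , 324.60240582],
       [  0.        , 319.30979778, 199.07644838],
       [  0.        ,   0.        ,   1.        ]]), 'k1': 0.014823582876387187, 'R': array([[ 9.99998934e-01, -3.96401810e-04, -1.40494630e-03],
       [ 3.58989318e-06, -9.61754840e-01,  2.73911714e-01],
       [-1.45979300e-03, -2.73911427e-01, -9.61753814e-01]]), 't': array([-0.62334546, -0.03471603,  0.39058983])}
```

View pictures.

View pics/scene0.png

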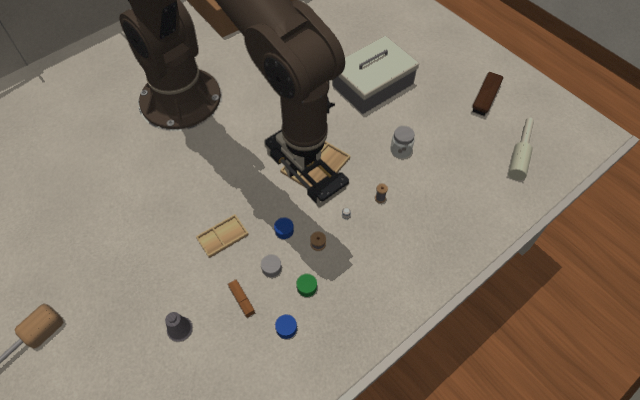

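View pics/side0.png

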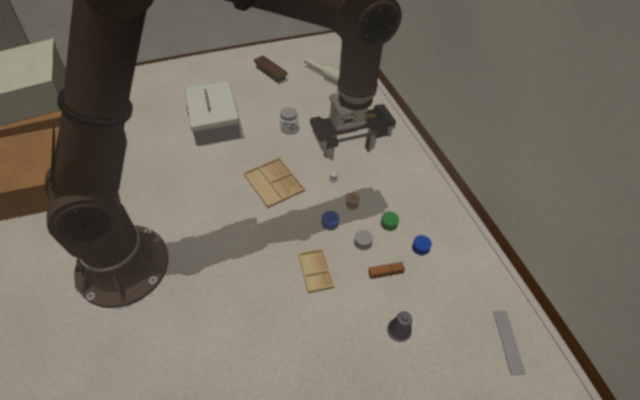

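View pics/wrist0.png

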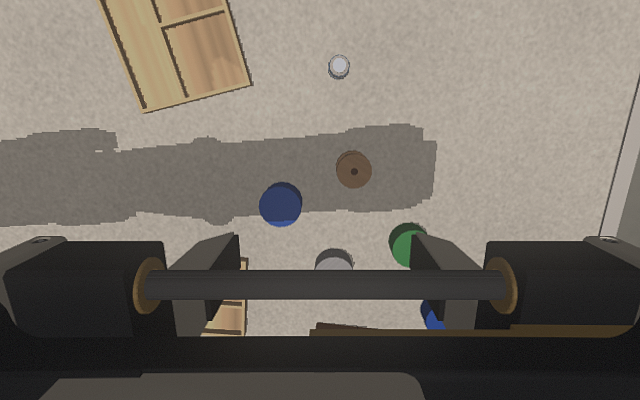

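```bash
cat > h.py <<'E'
import numpy as np, cv2
from scipy.optimize import brentq
from scipy.spatial.transform import Rotation as Ro
from cell import arm
def rays(p,uv):
    K=p["camera_matrix"]; uv=np.atleast_2d(np.asarray(uv,float))
    D=np.array([p["k1"],0,0,0,0])
    n=cv2.undistortPoints(uv[:,None],K,D)[:,0]
    d=np.c_[n,np.ones(len(n))]@p["R"]; return -p["R"].T@p["t"], d
def plane(p,uv,z):
    c,d=rays(p,uv); return c+d*((z-c[2])/d[:,2])[:,None]
def proj(p,X):
    X=np.atleast_2d(np.asarray(X,float)); 
    return cv2.projectPoints(X,cv2.Rodrigues(p["R"])[0],p["t"],p["camera_matrix"],np.array([p["k1"],0,0,0,0]))[0][:,0]
def snap(n,f=None):
    p=arm.camera_params(n); im=arm.get_image(n)[:,:,::-1].copy()
    if f: cv2.imwrite("pics/"+f,im)
    return p,im
E
python3 - <<'E'
from h import *
ps=arm.camera_params("scene"); pd=arm.camera_params("side");pw=arm.camera_params("wrist")
def s(n,p,uv,z): print(n,plane(p,uv,z).round(3).tolist())
s("tall",ps,(381,187),.052)
s("squat",ps,(318,238),.032); s("squat side",pd,(353,198),.032); s("squat w",pw,(354,169),.032)
s("thim",ps,(346,212),.02); s("thim w",pw,(339,66),.025)
s("tin",ps,(271,262),.028); s("tin side",pd,(364,237),.028)
s("blue",ps,[(284,226),(286,323)],.028);s("green",ps,(307,282),.028)
s("case ends",ps,[(233,284),(249,311)],.024); s("case side",pd,[(370,271),(404,267)],.024)
s("jar",ps,(404,133),.074); s("cone",ps,(173,317),.08)
s("box side",pd,[(186,87),(231,83),(238,123),(192,130)],.091)
s("two scene",ps,[(197,236),(235,217),(248,234),(211,255)],.012)
s("two side",pd,[(299,254),(325,251),(333,288),(308,291)],.012)
s("three side",pd,[(244,176),(282,160),(304,188),(271,206)],.012)
s("three w",pw,[(147,112),(252,84)],.012)
E
```

```text
tall [[0.655, 0.222, 0.052]]
squat [[0.658, 0.006, 0.032]]
squat side [[0.658, 0.003, 0.032]]
squat w [[0.656, 0.008, 0.032]]
thim [[0.641, 0.115, 0.02]]
thim w [[0.639, 0.115, 0.025]]
tin [[0.634, -0.123, 0.028]]
tin side [[0.637, -0.128, 0.028]]
blue [[0.575, -0.037, 0.028], [0.778, -0.188, 0.028]]
green [[0.731, -0.088, 0.028]]
case ends [[0.62, -0.227, 0.024], [0.7, -0.237, 0.024]]
case side [[0.613, -0.227, 0.024], [0.701, -0.244, 0.024]]
jar [[0.575, 0.38, 0.074]]
cone [[0.625, -0.381, 0.08]]
box side [[0.273, 0.597, 0.091], [0.426, 0.571, 0.091], [0.405, 0.354, 0.091], [0.262, 0.366, 0.091]]
two scene [[0.449, -0.222, 0.012], [0.464, -0.115, 0.012], [0.527, -0.118, 0.012], [0.516, -0.224, 0.012]]
two side [[0.458, -0.116, 0.012], [0.527, -0.128, 0.012], [0.509, -0.237, 0.012], [0.447, -0.226, 0.012]]
three side [[0.382, 0.2, 0.012], [0.511, 0.23, 0.012], [0.541, 0.098, 0.012], [0.43, 0.062, 0.012]]
three w [[0.425, 0.069, 0.012], [0.544, 0.099, 0.012]]
```

Request:
{"fn": "send_rows", "kwargs": {"increments": [[9.18,[3,-2,-1.5],[0,0,0]],[9.18,[3,-2,-1.5],[0,0,0]],[9.18,[3,-2,-1.5],[0,0,0]],[9.18,[2,-1,-1.5],[0,0,0]],[9.18,[0,0,0],[0,0,0]]]}}

```text
clock: 0.65
position: [0.5543, 0.1144, 0.2543]
ee_rot: [-2.215, -2.228, -0.006]
force: [0.3, -0.2, 0.5]
width: 1.0
gripper_force: 0.0
```

```bash
python3 - <<'E'
from h import *
import pickle
p,im=snap("wrist","w1.png"); pickle.dump(p,open("w1.pkl","wb")); print(arm.observe()["position"],arm.observe()["clock"])
E
```

```text
[0.55488277 0.11173607 0.25313422] 0.7
```

Request:
{"fn": "send_rows", "kwargs": {"increments": [[9.18,[-4,0.5,0],[0,0,0]],[9.18,[-4,0.5,0],[0,0,0]],[9.18,[-4,0.5,0],[0,0,0]],[9.18,[-4,0.5,0],[0,0,0]],[9.18,[-4,0.5,0],[0,0,0]]]}}

```text
clock: 1.2
position: [0.5796, -0.0935, 0.2513]
ee_rot: [-2.223, -2.219, 0.002]
force: [-0.5, 0.3, 0.4]
width: 0.997
gripper_force: 0.0
```

Request:
{"fn": "send_rows", "kwargs": {"increments": [[9.18,[-4,0.5,0],[0,0,0]],[9.18,[-4,0.5,0],[0,0,0]],[9.18,[-4,0,0],[0,0,0]],[9.18,[-3,0,0],[0,0,0]],[9.18,[0,0,0],[0,0,0]]]}}

```text
clock: 1.7
position: [0.5875, -0.2481, 0.2508]
ee_rot: [2.232, 2.21, -0.007]
force: [-0.0, 0.2, -0.8]
width: 1.0
gripper_force: 0.0
```

```bash
python3 - <<'E'
from h import *
import pickle
p,im=snap("wrist","w2.png"); pickle.dump(p,open("w2.pkl","wb")); print(arm.observe()["position"],arm.observe()["clock"],arm.observe()["ee_rot"])
E
```

```text
[ 0.58833603 -0.24459677  0.25086469] 1.75 [-2.22828719 -2.21369666  0.00422763]
```

View pics/w1.png

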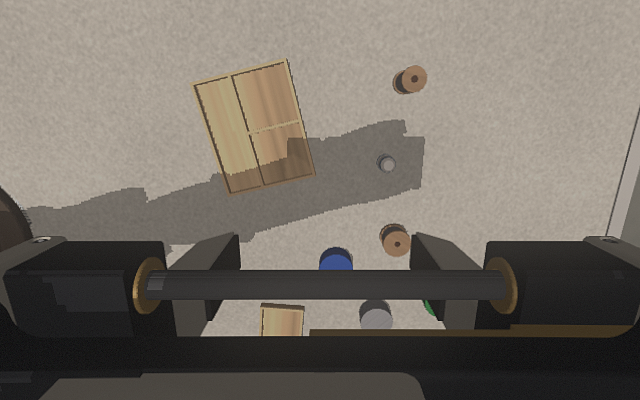

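View pics/w2.png

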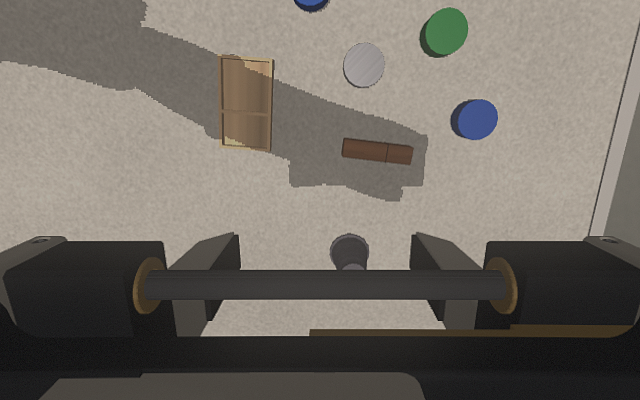

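```bash
cat >> h.py <<'E'
def tray(p,c,W,H,z=.012):
    """corners ordered (-x,-y),(x,-y),(x,y),(-x,y) -> centre, yaw, errors"""
    P=plane(p,c,z)[:,:2]; M=np.array([[-W,-H],[W,-H],[W,H],[-W,H]])/2000
    m=P.mean(0); q=P-m; a=np.arctan2((M[:,0]*q[:,1]-M[:,1]*q[:,0]).sum(),(M*q).sum())
    R=np.array([[np.cos(a),-np.sin(a)],[np.sin(a),np.cos(a)]])
    return m,a,np.linalg.norm(q-M@R.T,axis=1)
def go(x,y,z,yaw=None):
    s=arm.observe(); R=Ro.from_rotvec(s["ee_rot"])
    d=R.inv().apply(np.array([x,y,z])-s["position"])*100
    yw=0 if yaw is None else yaw
    # target: tool y at world yaw, tool z down, nearest half turn
    ty=np.array([np.cos(yw),np.sin(yw),0]); tz=np.array([0,0,-1.]); tx=np.cross(ty,tz)
    T=Ro.from_matrix(np.c_[tx,ty,tz]); r=(R.inv()*T).as_rotvec()
    print("t=%.1f"%s["clock"],"pos",s["position"].round(4),"shift",d.round(2),"turn",r.round(3),"w",round(s["width"]*9.18,2),"gf",round(s["gripper_force"],1))
E
python3 - <<'E'
from h import *
import pickle
p1=pickle.load(open("w1.pkl","rb"));p2=pickle.load(open("w2.pkl","rb"))
print("three",tray(p1,[(232,193),(315,175),(287,60),(195,84)],128,156))
print("two",tray(p2,[(222,146),(270,151),(273,60),(221,56)],68,116))
print("case",tray(p2,[(342,156),(411,164),(413,146),(343,138)],92,24,.024))
i1=cv2.imread("pics/w1.png");i2=cv2.imread("pics/w2.png")
def blob(im,p,c,r,z,f):
    u,v=c; w=im[v-r:v+r,u-r:u+r]; m=f(cv2.cvtColor(w,cv2.COLOR_BGR2HSV).astype(int)).astype(np.uint8)
    cs=max(cv2.findContours(m,0,1)[0],key=cv2.contourArea)
    (x,y),(a,b),_=cv2.fitEllipse(cs); q=(x+u-r,y+v-r); print(c,np.round(q,1),a,b,plane(p,q,z).round(4))
blob(i1,p1,(415,78),20,.052,lambda h:(h[:,:,1]>70)&(h[:,:,2]>100))
blob(i1,p1,(396,243),22,.032,lambda h:(h[:,:,1]>70)&(h[:,:,2]>90))
blob(i2,p2,(364,64),30,.028,lambda h:(h[:,:,1]<22)&(h[:,:,2]>110))
print("thim",plane(p1,(388,163),.024))
go(.655,.222,.1,0)
E
python3 -c "
import cv2;im=cv2.imread('pics/w1.png')[40:270,340:460];cv2.imwrite('pics/c1.png',cv2.resize(im,None,fx=2.6,fy=2.6))"
```

```text
three (array([0.4646497 , 0.15878239]), np.float64(0.23694704407786146), array([0.00597067, 0.00453972, 0.00428559, 0.00448241]))
two (array([ 0.48578935, -0.17093698]), np.float64(-0.09218669500957319), array([0.00318227, 0.00217739, 0.00234461, 0.00290254]))
case (array([ 0.65520616, -0.23031925]), np.float64(-0.11925779032104253), array([0.00104181, 0.00083116, 0.0010467 , 0.00076012]))
(415, 78) [412.1  78.4] 24.637319564819336 29.973541259765625 [[0.6549 0.2217 0.052 ]]
(396, 243) [395.3 240.8] 26.697853088378906 32.09553146362305 [[0.6536 0.0099 0.032 ]]
(364, 64) [363.7  64.5] 39.83681106567383 43.56990051269531 [[ 0.6344 -0.1257  0.028 ]]
thim [[0.6385966  0.11840728 0.024     ]]
t=1.8 pos [ 0.5883 -0.2446  0.2509] shift [46.72  6.39 15.  ] turn [-0.002  0.001 -0.007] w 9.22 gf 0.0
```

View pics/c1.png

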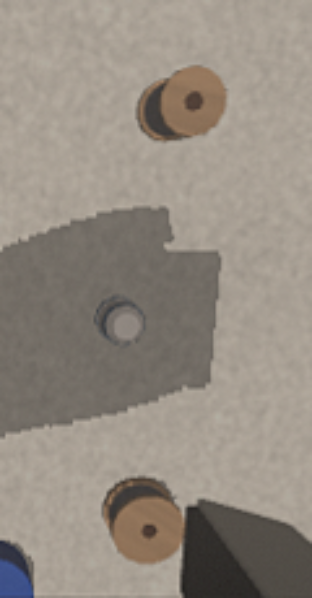

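Request:
{"fn": "send_rows", "kwargs": {"increments": [[9.18,[4,0.6,0],[0,0,0]],[9.18,[4,0.6,0],[0,0,0]],[9.18,[4,0.6,0],[0,0,0]],[9.18,[4,0.6,0],[0,0,0]],[9.18,[4,0.6,0],[0,0,0]]]}}

```text
clock: 2.25
position: [0.6197, -0.0377, 0.2517]
ee_rot: [-2.22, -2.222, 0.001]
force: [0.5, -1.1, -0.7]
width: 1.003
gripper_force: 0.0
```

Request:
{"fn": "send_rows", "kwargs": {"increments": [[6,[4,0.6,1],[0,0,0]],[6,[4,0.6,1],[0,0,0]],[6,[4,0.6,1],[0,0,0]],[6,[4,0.6,1],[0,0,0]],[6,[4,0.6,2],[0,0,0]]]}}

```text
clock: 2.75
position: [0.6504, 0.1624, 0.1925]
ee_rot: [2.22, 2.222, 0.003]
force: [0.8, 0.1, -0.1]
width: 0.663
gripper_force: 0.0
```

Request:
{"fn": "send_rows", "kwargs": {"increments": [[6,[4,0.4,2],[0,0,0]],[6,[2.7,0.4,3],[0,0,0]],[6,[0,0,2],[0,0,0]],[6,[0,0,0],[0,0,0]],[6,[0,0,0],[0,0,0]]]}}

```text
clock: 3.25
position: [0.6578, 0.2263, 0.1222]
ee_rot: [2.222, 2.221, -0.002]
force: [0.2, -0.1, 0.7]
width: 0.655
gripper_force: 0.0
```

```bash
python3 - <<'E'
from h import *
go(.657,.222,.027,0)
p,im=snap("wrist","w3.png"); print(proj(p,[(.657,.222,.052)]))
E
```

```text
t=3.2 pos [0.6578 0.2263 0.1222] shift [-0.42 -0.08  9.52] turn [-0.001  0.001 -0.001] w 6.02 gf 0.0
[[324.72440686 202.23121595]]
```

View pics/w3.png

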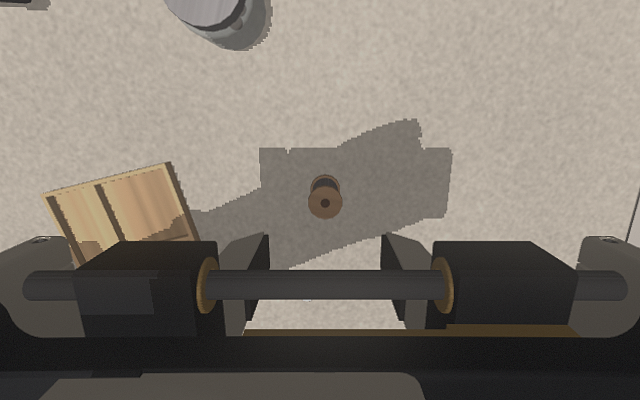

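The spool top is at (325, 202), exactly where predicted, so I'll grasp it.

Request:
{"fn": "send_rows", "kwargs": {"increments": [[6,[-0.4,-0.1,3],[0,0,0]],[6,[0,0,3],[0,0,0]],[6,[0,0,2.5],[0,0,0]],[6,[0,0,1],[0,0,0]],[6,[0,0,0],[0,0,0]]]}}

```text
clock: 3.8
position: [0.6571, 0.2222, 0.0272]
ee_rot: [-2.223, -2.22, 0.001]
force: [0.3, -0.9, 1.1]
width: 0.651
gripper_force: 0.0
```

Request:
{"fn": "send_rows", "kwargs": {"increments": [[2.5,[0,0,0],[0,0,0]],[2.5,[0,0,0],[0,0,0]],[2.5,[0,0,0],[0,0,0]],[2.5,[0,0,0],[0,0,0]],[2.5,[0,0,0],[0,0,0]]], "force": 15}}

```text
clock: 4.3
position: [0.6572, 0.2231, 0.0277]
ee_rot: [2.221, 2.221, 0.001]
force: [-0.5, -0.3, -0.6]
width: 0.292
gripper_force: 0.0
```

Request:
{"fn": "send_rows", "kwargs": {"increments": [[2.5,[0,0,0],[0,0,0]],[2.5,[0,0,-2],[0,0,0]],[2.5,[0,0,-3],[0,0,0]],[2.5,[0,0,-3],[0,0,0]],[2.5,[0,0,0],[0,0,0]]]}}

```text
clock: 4.8
position: [0.6599, 0.224, 0.1121]
ee_rot: [2.22, 2.219, 0.011]
force: [0.6, -0.5, -0.6]
width: 0.271
gripper_force: 0.0
```

```bash
cat >> h.py <<'E'
T2=(np.array([.486,-.171]),-.092); T3=(np.array([.4647,.1588]),.237)
def inT(T,x,y):
    m,a=T; return m+np.array([x*np.cos(a)-y*np.sin(a),x*np.sin(a)+y*np.cos(a)])/1000
E
python3 - <<'E'
from h import *
x=inT(T2,0,23); print(x,inT(T2,0,-33))
go(*x,.032,-.092)
E
```

```text
[ 0.48811302 -0.14809727] [ 0.48296828 -0.20386044]
t=4.8 pos [0.6599 0.224  0.1121] shift [-37.24 -17.22   7.78] turn [ 0.007 -0.003  0.092] w 2.48 gf 0.0
```

```bash
python3 - <<'E'
from h import *
p,im=snap("wrist","w4.png"); p2,i2=snap("side","s4.png")
c=np.hstack([im[100:300,200:440],i2[80:280,230:470]]); cv2.imwrite("pics/c4.png",cv2.resize(c,None,fx=1.6,fy=1.6))
E
```

```text
(no output)
```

View pics/c4.png

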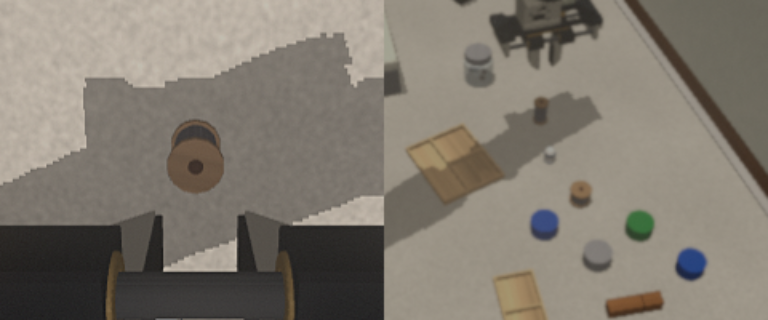

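```bash
python3 - <<'E'
from h import *
s=arm.observe(); p=arm.camera_params("wrist"); print(s["position"],s["width"],s["gripper_force"])
t=s["position"]; w=s["width"]*.0459
print("tips",proj(p,[t,t+[w,0,0],t-[w,0,0],t+[w,0,.019],t+[w,.0095,0],t+[w,-.0095,0]]).round(0).tolist())
print("spool top",plane(p,(322,203),.052))
ps=arm.camera_params("side"); print("side tip",proj(ps,[t]), "spool top side",plane(ps,(230+541/1.6-240,80+102/1.6),.052))
im=cv2.imread("pics/s4.png")[60:200,260:420]; sc,i3=snap("scene"); print(proj(sc,[t,(.657,.222,.052)]))
c=i3[120:260,310:470]; cv2.imwrite("pics/c5.png",cv2.resize(np.hstack([im,c]),None,fx=2.5,fy=2.5))
E
```

```text
[0.65743257 0.22312399 0.10793402] 0.271260058025734 0.0
tips [[326.0, 227.0], [345.0, 227.0], [307.0, 227.0], [347.0, 238.0], [346.0, 213.0], [345.0, 240.0]]
spool top [[0.65449125 0.22245093 0.052     ]]
side tip [[327.76805498 129.22144667]] spool top side [[0.65930234 0.21723877 0.052     ]]
[[384.32392396 175.07135253]
 [381.56638273 187.39011327]]
```

View pics/c5.png

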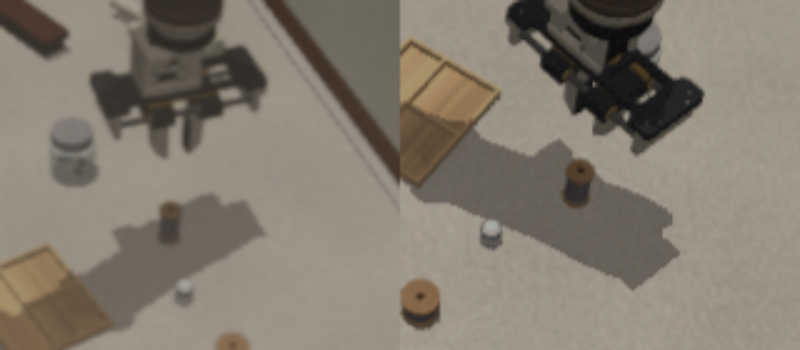

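The picture shows the fingertips about 33 mm above where the reported TCP would put them: side (328,120) against a predicted (328,129), and scene (386,168) against (384,175). The spool at (322,203) is untouched. I'll measure the offset with a gentle touch on bare shelf.

Request:
{"fn": "send_rows", "kwargs": {"increments": [[2.5,[3,0,0],[0,0,0]],[2.5,[3,0,3],[0,0,0]],[2.5,[0,0,4],[0,0,0]],[2.5,[0,0,3],[0,0,0]],[2.5,[0,0,1],[0,0,0]]]}}

```text
clock: 5.45
position: [0.6534, 0.2815, -0.0082]
ee_rot: [-2.219, -2.22, 0.012]
force: [-0.7, 0.2, 0.2]
width: 0.27
gripper_force: 0.0
```

Request:
{"fn": "send_rows", "kwargs": {"increments": [[2.5,[0,0,0.3],[0,0,0]],[2.5,[0,0,0.3],[0,0,0]],[2.5,[0,0,0.3],[0,0,0]],[2.5,[0,0,0.3],[0,0,0]],[2.5,[0,0,0],[0,0,0]]]}}

```text
clock: 5.95
position: [0.6573, 0.283, -0.0143]
ee_rot: [2.221, 2.221, 0.001]
force: [0.7, -0.7, -0.3]
width: 0.273
gripper_force: 0.0
```

Request:
{"fn": "send_rows", "kwargs": {"increments": [[2.5,[0,0,0.2],[0,0,0]],[2.5,[0,0,0.2],[0,0,0]],[2.5,[0,0,0.2],[0,0,0]],[2.5,[0,0,0],[0,0,0]]]}}

```text
clock: 6.35
position: [0.6568, 0.2829, -0.0211]
ee_rot: [-2.221, -2.221, 0.001]
force: [-0.5, -0.2, 0.7]
width: 0.274
gripper_force: 0.0
```

Request:
{"fn": "send_rows", "kwargs": {"increments": [[2.5,[0,0,0.2],[0,0,0]],[2.5,[0,0,0.2],[0,0,0]],[2.5,[0,0,0.1],[0,0,0]],[2.5,[0,0,0],[0,0,0]]]}}

```text
clock: 6.75
position: [0.6569, 0.2829, -0.026]
ee_rot: [-2.221, -2.221, 0.001]
force: [-1.7, -0.3, -0.2]
width: 0.275
gripper_force: 0.0
```

Request:
{"fn": "send_rows", "kwargs": {"increments": [[2.5,[0,0,0.2],[0,0,0]],[2.5,[0,0,0.1],[0,0,0]],[2.5,[0,0,0],[0,0,0]]]}}

```text
clock: 7.05
position: [0.6569, 0.2829, -0.029]
ee_rot: [-2.221, -2.221, 0.0]
force: [0.2, 0.7, 0.9]
width: 0.272
gripper_force: 0.0
```

Request:
{"fn": "send_rows", "kwargs": {"increments": [[2.5,[0,0,0.2],[0,0,0]],[2.5,[0,0,0],[0,0,0]]]}}

```text
clock: 7.25
position: [0.6569, 0.2829, -0.031]
ee_rot: [-2.221, -2.221, 0.0]
force: [0.5, 0.1, -0.1]
width: 0.269
gripper_force: 0.0
```

Request:
{"fn": "send_rows", "kwargs": {"increments": [[2.5,[0,0,0.2],[0,0,0]],[2.5,[0,0,0],[0,0,0]]]}}

```text
clock: 7.45
position: [0.6569, 0.2829, -0.0331]
ee_rot: [-2.221, -2.221, 0.001]
force: [0.9, 0.0, 0.0]
width: 0.27
gripper_force: 0.0
```

Request:
{"fn": "send_rows", "kwargs": {"increments": [[2.5,[0,0,0.2],[0,0,0]],[2.5,[0,0,0],[0,0,0]]]}}

```text
clock: 7.65
position: [0.6572, 0.2831, -0.034]
ee_rot: [2.221, 2.221, 0.001]
force: [-2.2, -1.2, 6.7]
width: 0.271
gripper_force: 3.3
```

Request:
{"fn": "send_rows", "kwargs": {"increments": [[2.5,[0,0,0.1],[0,0,0]],[2.5,[0,0,0],[0,0,0]]]}}

```text
clock: 7.85
position: [0.6572, 0.2831, -0.0341]
ee_rot: [2.221, 2.221, 0.001]
force: [-4.6, -2.0, 14.7]
width: 0.27
gripper_force: 7.0
```

```bash
python3 - <<'E'
from h import *
s=arm.observe(); print(s["position"],s["force"]); t=s["position"]
p2,i2=snap("side");p3,i3=snap("scene")
print(proj(p2,[t,t*[1,1,0]]),proj(p3,[t,t*[1,1,0]]))
c=np.hstack([i2[100:200,280:420],i3[110:210,340:480]]); cv2.imwrite("pics/c6.png",cv2.resize(c,None,fx=2.8,fy=2.8,interpolation=2))
E
```

```text
[ 0.6572417   0.28308771 -0.03411391] [-4.55284564 -2.04917851 14.68858707]
[[319.66765098 149.64125987]
 [320.00750325 142.26200057]] [[394.36546267 192.71247974]
 [395.92602356 185.97095768]]
```

View pics/c6.png

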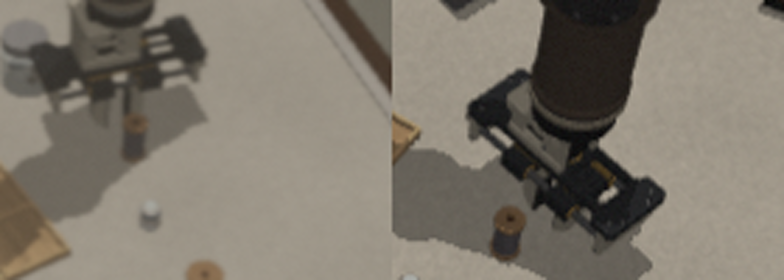

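Contact came at a reported z of -34 mm, so the real tips sit 34 mm above the reported TCP. I'll correct for that and go back to the spool.

Request:
{"fn": "send_rows", "kwargs": {"increments": [[6,[0,0,-2.5],[0,0,0]],[6,[0,0,-3],[0,0,0]],[6,[0,0,-2.5],[0,0,0]],[6,[-3,0,0],[0,0,0]],[6,[-3,0,0],[0,0,0]]]}}

```text
clock: 8.45
position: [0.6575, 0.2239, 0.0454]
ee_rot: [2.219, 2.224, 0.004]
force: [-0.5, -0.8, -0.7]
width: 0.634
gripper_force: 0.0
```

```bash
python3 - <<'E'
import re
s=open('h.py').read().replace('np.array([x,y,z])-s["position"]','np.array([x,y,z-.034])-s["position"]'); open('h.py','w').write(s)
from h import *
go(.657,.222,.027,0)
E
```

```text
t=8.4 pos [0.6575 0.2239 0.0454] shift [-0.2  -0.06  5.24] turn [ 0.002 -0.001  0.002] w 5.82 gf 0.0
```

Request:
{"fn": "send_rows", "kwargs": {"increments": [[6,[0,0,2],[0,0,0]],[6,[0,0,2],[0,0,0]],[6,[0,0,1.2],[0,0,0]],[6,[0,0,0],[0,0,0]],[2,[0,0,0],[0,0,0]]], "force": 12}}

```text
clock: 8.95
position: [0.6572, 0.2234, -0.0075]
ee_rot: [-2.221, -2.222, -0.0]
force: [0.5, 0.5, 0.1]
width: 0.608
gripper_force: 0.0
```

Request:
{"fn": "send_rows", "kwargs": {"increments": [[2,[0,0,0],[0,0,0]],[2,[0,0,0],[0,0,0]],[2,[0,0,0],[0,0,0]],[2,[0,0,0],[0,0,0]],[2,[0,0,0],[0,0,0]]]}}

```text
clock: 9.45
position: [0.6574, 0.2231, -0.0073]
ee_rot: [2.221, 2.221, 0.001]
force: [-0.5, 0.1, 2.4]
width: 0.31
gripper_force: 12.0
```

Request:
{"fn": "send_rows", "kwargs": {"increments": [[2,[0,0,-2],[0,0,0]],[2,[0,0,-3],[0,0,0]],[2,[-1,-0.5,-3],[0,0,0]],[2,[-3.5,-1.6,0],[0,0,0]],[2,[-3.5,-1.6,0],[0,0,0]]]}}

```text
clock: 9.95
position: [0.6203, 0.1432, 0.0733]
ee_rot: [2.219, 2.223, 0.004]
force: [0.4, -1.2, -0.8]
width: 0.31
gripper_force: 12.0
```

Request:
{"fn": "send_rows", "kwargs": {"increments": [[2,[-3.5,-1.6,0],[0,0,0]],[2,[-3.5,-1.6,0],[0,0,0]],[2,[-3.5,-1.6,0],[0,0,0]],[2,[-3.5,-1.6,0],[0,0,0]],[2,[-3.5,-1.6,0],[0,0,0]]]}}

```text
clock: 10.45
position: [0.5392, -0.0334, 0.0724]
ee_rot: [2.221, 2.221, 0.0]
force: [0.3, -1.0, -0.8]
width: 0.308
gripper_force: 12.0
```

Request:
{"fn": "send_rows", "kwargs": {"increments": [[2,[-3.5,-1.6,0],[0,0,0]],[2,[-3.5,-1.6,0],[0,0,0]],[2,[-3,-1,0],[0,0,0.09]],[2,[0,0,0],[0,0,0]],[2,[0,0,0],[0,0,0]]]}}

```text
clock: 10.95
position: [0.4979, -0.1325, 0.0724]
ee_rot: [2.32, 2.118, 0.0]
force: [-0.0, 0.7, -0.7]
width: 0.311
gripper_force: 12.0
```

```bash
python3 - <<'E'
from h import *
x=inT(T2,0,23); go(*x,.031,-.092)
p,im=snap("wrist","w7.png"); print(tray.__name__, proj(p,[[*inT(T2,a,b),.012] for a,b in((-34,58),(34,58),(-34,-58),(34,-58))]).round())
E
```

```text
t=10.9 pos [ 0.4979 -0.1325  0.0724] shift [-1.64 -0.84  7.54] turn [ 0.    -0.     0.001] w 2.85 gf 12.0
tray [[273. 178.]
 [357. 179.]
 [279. 304.]
 [354. 304.]]
```

View pics/w7.png

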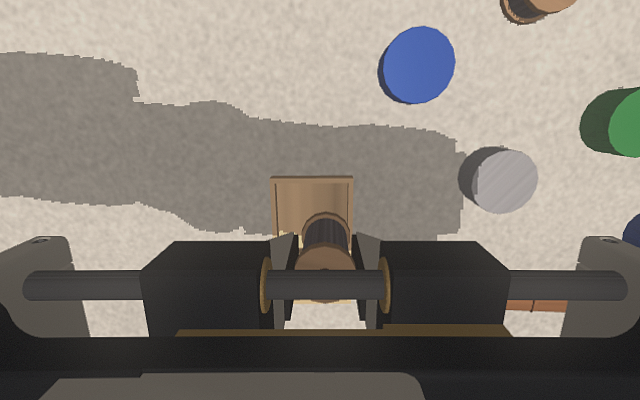

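Tray far corners are at (270,177) and (354,178), about 2 mm to -x of the estimate. The spool hangs upright in the grip, so I'll lower it.

Request:
{"fn": "send_rows", "kwargs": {"increments": [[2,[-1.6,-1,1],[0,0,0]],[2,[0,0,2],[0,0,0]],[2,[0,0,2],[0,0,0]],[2,[0,0,1.3],[0,0,0]],[2,[0,0,0.6],[0,0,0]]]}}

```text
clock: 11.5
position: [0.4865, -0.1452, 0.0021]
ee_rot: [-2.315, -2.122, 0.001]
force: [-1.0, -0.2, -0.4]
width: 0.313
gripper_force: 12.0
```

Request:
{"fn": "send_rows", "kwargs": {"increments": [[2,[0,0,0.3],[0,0,0]],[2,[0,0,0.2],[0,0,0]],[2,[0,0,0.1],[0,0,0]],[2,[0,0,0],[0,0,0]]]}}

```text
clock: 11.9
position: [0.487, -0.1471, -0.0024]
ee_rot: [2.319, 2.119, 0.001]
force: [-0.1, 0.1, -0.3]
width: 0.305
gripper_force: 12.0
```

Request:
{"fn": "send_rows", "kwargs": {"increments": [[2,[0,0,0.1],[0,0,0]],[2,[0,0,0.1],[0,0,0]],[2,[0,0,0],[0,0,0]]]}}

```text
clock: 12.2
position: [0.4871, -0.1472, -0.0044]
ee_rot: [2.319, 2.119, 0.001]
force: [-0.6, 0.1, 4.0]
width: 0.311
gripper_force: 12.0
```

Request:
{"fn": "send_rows", "kwargs": {"increments": [[4.5,[0,0,0],[0,0,0]],[4.5,[0,0,0],[0,0,0]],[4.5,[0,0,-2],[0,0,0]],[4.5,[0,0,-3],[0,0,0]],[4.5,[0,0,-3],[0,0,0]]]}}

```text
clock: 12.7
position: [0.4858, -0.1469, 0.0757]
ee_rot: [-2.318, -2.118, 0.002]
force: [0.3, -0.1, 0.1]
width: 0.489
gripper_force: 0.0
```

```bash
python3 - <<'E'
from h import *
go(.640,.116,.06,0)
E
```

```text
t=12.7 pos [ 0.4858 -0.1469  0.0757] shift [27.57 12.99  4.95] turn [-0.002 -0.    -0.09 ] w 4.49 gf 0.0
```

Request:
{"fn": "send_rows", "kwargs": {"increments": [[4.5,[3.5,1.6,0],[0,0,0]],[4.5,[3.5,1.6,0],[0,0,0]],[4.5,[3.5,1.6,0],[0,0,0]],[4.5,[3.5,1.6,0],[0,0,0]],[4.5,[3.5,1.6,0],[0,0,0]]]}}

```text
clock: 13.2
position: [0.5824, 0.0214, 0.0751]
ee_rot: [-2.319, -2.119, 0.0]
force: [0.6, -0.3, 0.9]
width: 0.49
gripper_force: 0.0
```

Request:
{"fn": "send_rows", "kwargs": {"increments": [[4.5,[3.5,1.6,0],[0,0,0]],[4.5,[3.5,1.6,0],[0,0,0]],[4.5,[3,1.8,0],[0,0,0]],[4.5,[0,0,0],[0,0,0]],[4.5,[0,0,0],[0,0,0]]]}}

```text
clock: 13.7
position: [0.6404, 0.1157, 0.0745]
ee_rot: [-2.317, -2.121, 0.002]
force: [-0.0, 0.1, 0.4]
width: 0.486
gripper_force: 0.0
```

```bash
python3 - <<'E'
from h import *
p,im=snap("wrist","w8.png")
h=cv2.cvtColor(im,cv2.COLOR_BGR2HSV).astype(int)
print(proj(p,[(.64,.116,.026)])); u,v=proj(p,[(.64,.116,.026)])[0].astype(int)
c=im[v-45:v+45,u-60:u+60]; cv2.imwrite("pics/c8.png",cv2.resize(c,None,fx=4,fy=4)); print(u-60,v-45)
go(.640,.116,.011,-.092)
E
```

```text
[[325.16296929 204.41805765]]
265 159
t=13.8 pos [0.6402 0.1143 0.0747] shift [ 0.18 -0.03  9.77] turn [-0.001  0.001  0.002] w 4.49 gf 0.0
```

View pics/c8.png

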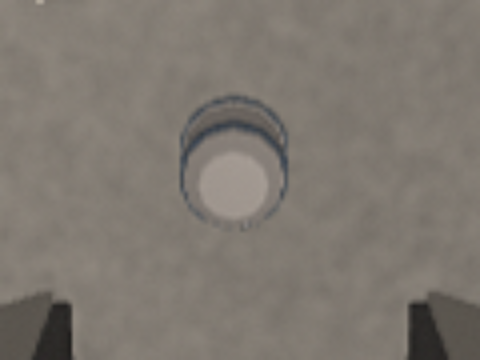

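Thimble top is at (323,205) against a predicted (325,204), so it's within 2 mm. I'll grasp it.

Request:
{"fn": "send_rows", "kwargs": {"increments": [[4.5,[0.1,-0.2,3],[0,0,0]],[4.5,[0,0,3],[0,0,0]],[4.5,[0,0,2.5],[0,0,0]],[4.5,[0,0,1.2],[0,0,0]],[4.5,[0,0,0.1],[0,0,0]]], "force": 10}}

```text
clock: 14.25
position: [0.6375, 0.1146, -0.0241]
ee_rot: [-2.32, -2.117, 0.005]
force: [-0.7, 0.0, 0.8]
width: 0.488
gripper_force: 0.0
```

Request:
{"fn": "send_rows", "kwargs": {"increments": [[1.2,[0,0,0],[0,0,0]],[1.2,[0,0,0],[0,0,0]],[1.2,[0,0,0],[0,0,0]],[1.2,[0,0,0],[0,0,0]],[1.2,[0,0,0],[0,0,0]]]}}

```text
clock: 14.75
position: [0.6397, 0.1165, -0.0217]
ee_rot: [2.319, 2.119, 0.002]
force: [-0.6, 0.0, 6.9]
width: 0.221
gripper_force: 10.1
```

Request:
{"fn": "send_rows", "kwargs": {"increments": [[1.2,[0,0,-2],[0,0,0]],[1.2,[0,0,-4],[0,0,0]],[1.2,[0,0,-4],[0,0,0]],[1.2,[-3.3,-1.3,0],[0,0,0]],[1.2,[-3.3,-1.3,0],[0,0,0]]]}}

```text
clock: 15.25
position: [0.6079, 0.0536, 0.0789]
ee_rot: [2.315, 2.121, 0.005]
force: [-0.1, -1.0, -1.4]
width: 0.22
gripper_force: 10.0
```

Request:
{"fn": "send_rows", "kwargs": {"increments": [[1.2,[-3.5,-1.3,0],[0,0,0]],[1.2,[-3.5,-1.3,0],[0,0,0]],[1.2,[-3.5,-1.3,0],[0,0,0]],[1.2,[-3.5,-1.3,0],[0,0,0]],[1.2,[-3.5,-1.3,0],[0,0,0]]]}}

```text
clock: 15.75
position: [0.5258, -0.1167, 0.0775]
ee_rot: [2.319, 2.119, 0.0]
force: [0.1, -1.0, -0.6]
width: 0.218
gripper_force: 10.0
```

Request:
{"fn": "send_rows", "kwargs": {"increments": [[1.2,[-3.5,-1.3,0],[0,0,0]],[1.2,[-2.6,-1.3,0],[0,0,0]],[1.2,[0,0,0],[0,0,0]],[1.2,[0,0,0],[0,0,0]]]}}

```text
clock: 16.15
position: [0.4951, -0.1743, 0.0775]
ee_rot: [2.321, 2.117, 0.001]
force: [1.0, -0.7, -0.2]
width: 0.214
gripper_force: 10.0
```

```bash
sed -i 's/T2=(np.array(\[.486,/T2=(np.array([.484,/' h.py; python3 - <<'E'
from h import *
x=inT(T2,0,-33); go(*x,.0165,-.092)
E
```

```text
t=16.1 pos [ 0.4951 -0.1743  0.0775] shift [-3.07 -1.14  9.5 ] turn [ 0. -0.  0.] w 1.97 gf 10.0
```

Request:
{"fn": "send_rows", "kwargs": {"increments": [[1.2,[-3.1,-1.1,0],[0,0,0]],[1.2,[0,0,3],[0,0,0]],[1.2,[0,0,3],[0,0,0]],[1.2,[0,0,2],[0,0,0]],[1.2,[0,0,0.8],[0,0,0]]]}}

```text
clock: 16.65
position: [0.4812, -0.2019, -0.0125]
ee_rot: [-2.315, -2.12, 0.001]
force: [-0.8, 1.0, -0.9]
width: 0.22
gripper_force: 10.0
```

Request:
{"fn": "send_rows", "kwargs": {"increments": [[1.2,[0,0,0.5],[0,0,0]],[1.2,[0,0,0.2],[0,0,0]],[1.2,[0,0,0.1],[0,0,0]],[1.2,[0,0,0],[0,0,0]]]}}

```text
clock: 17.05
position: [0.4821, -0.2039, -0.0181]
ee_rot: [2.318, 2.119, 0.001]
force: [-0.6, 0.6, 0.9]
width: 0.219
gripper_force: 10.0
```

```bash
python3 - <<'E'
from h import *
x=inT(T2,0,-33); go(*x,.0145,-.092); print(arm.observe()["force"])
p,im=snap("wrist","w9.png"); p2,i2=snap("side"); u,v=proj(p2,[(.484,-.171,.02)])[0].astype(int)
c=np.hstack([im[100:300,200:440],cv2.resize(i2[v-50:v+50,u-60:u+60],None,fx=2,fy=2)]); cv2.imwrite("pics/c9.png",cv2.resize(c,None,fx=1.6,fy=1.6))
E
```

```text
t=17.1 pos [ 0.4821 -0.2039 -0.0181] shift [-0.01 -0.11  0.14] turn [0.001 0.    0.002] w 2.01 gf 10.0
[-0.59298661  0.5934083   0.87515166]
```

View pics/c9.png

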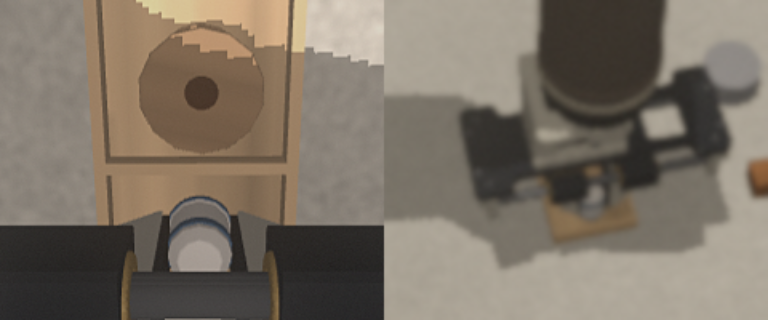

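The tall spool stands centred in the larger compartment, and the thimble is just over the floor of the smaller one. I'll lower it and release.

Request:
{"fn": "send_rows", "kwargs": {"increments": [[1.2,[0,0,0.1],[0,0,0]],[1.2,[0,0,0],[0,0,0]]]}}

```text
clock: 17.35
position: [0.482, -0.2041, -0.019]
ee_rot: [2.319, 2.118, 0.001]
force: [-1.5, 1.1, 7.6]
width: 0.222
gripper_force: 10.1
```

Request:
{"fn": "send_rows", "kwargs": {"increments": [[3.5,[0,0,0],[0,0,0]],[3.5,[0,0,0],[0,0,0]],[3.5,[0,0,-2],[0,0,0]],[3.5,[0,0,-3],[0,0,0]],[3.5,[0,0,-4],[0,0,0]]]}}

```text
clock: 17.85
position: [0.4801, -0.2034, 0.07]
ee_rot: [-2.317, -2.117, 0.003]
force: [0.3, -0.5, -0.7]
width: 0.378
gripper_force: 0.0
```

```bash
python3 - <<'E'
from h import *
go(.656,-.232,.09,-.119+np.pi/2-np.pi); go(.656,-.232,.09,-.092)
p,im=snap("wrist"); p=p;print(tray.__name__)
E
```

```text
t=17.9 pos [ 0.4801 -0.2034  0.07  ] shift [-1.27 17.78  1.34] turn [-0.003  0.002  1.6  ] w 3.47 gf 0.0
t=17.9 pos [ 0.4801 -0.2034  0.07  ] shift [-1.27 17.78  1.34] turn [-0.003 -0.001  0.002] w 3.47 gf 0.0
tray
```

Request:
{"fn": "send_rows", "kwargs": {"increments": [[5,[-0.3,3.5,-1],[0,0,0]],[5,[-0.3,3.5,-1],[0,0,0]],[5,[-0.3,3.6,-1],[0,0,0]],[5,[-0.3,3.6,0],[0,0,0]],[5,[-0.1,3.6,0],[0,0,0]]]}}

```text
clock: 18.4
position: [0.659, -0.2334, 0.1005]
ee_rot: [2.319, 2.118, 0.0]
force: [0.2, -0.7, -0.0]
width: 0.544
gripper_force: 0.0
```

Request:
{"fn": "send_rows", "kwargs": {"increments": [[5,[0,0,0],[0,0,0.14]],[5,[0,0,0],[0,0,0.14]],[5,[0,0,0],[0,0,0.14]],[5,[0,0,0],[0,0,0.14]],[5,[0,0,0],[0,0,0.14]]]}}

```text
clock: 18.9
position: [0.6575, -0.2327, 0.0998]
ee_rot: [-2.909, -1.187, 0.0]
force: [-0.2, 1.4, 0.3]
width: 0.543
gripper_force: 0.0
```

Request:
{"fn": "send_rows", "kwargs": {"increments": [[5,[0,0,0],[0,0,0.14]],[5,[0,0,0],[0,0,0.14]],[5,[0,0,0],[0,0,0.14]],[5,[0,0,0],[0,0,0.14]],[5,[0,0,0],[0,0,0.14]]]}}

```text
clock: 19.4
position: [0.6575, -0.2327, 0.0999]
ee_rot: [-3.139, -0.118, 0.0]
force: [0.1, 0.2, -0.1]
width: 0.543
gripper_force: 0.0
```

Request:
{"fn": "send_rows", "kwargs": {"increments": [[5,[0,0,0],[0,0,0.14]],[5,[0,0,0],[0,0,0.06]],[5,[0,0,0],[0,0,0]],[5,[0,0,0],[0,0,0]]]}}

```text
clock: 19.8
position: [0.6575, -0.2327, 0.0999]
ee_rot: [3.136, -0.184, -0.001]
force: [0.4, -0.4, -0.5]
width: 0.543
gripper_force: 0.0
```

```bash
python3 - <<'E'
from h import *
go(.656,-.232,.011,-.119-np.pi/2); print(arm.observe()["joints"].round(2))
p,im=snap("wrist","w10.png"); a=-.119; u=np.array([np.cos(a),np.sin(a)]);n=np.array([-u[1],u[0]]); c=np.array([.656,-.232])
print(proj(p,[[*(c+i*.046*u+j*.012*n),.024] for i,j in((-1,-1),(1,-1),(1,1),(-1,1))]).round(0).tolist())
E
```

```text
t=19.8 pos [ 0.6575 -0.2327  0.0999] shift [-0.15 -0.05 12.29] turn [0.    0.    0.002] w 4.99 gf 0.0
[-0.03  0.66  0.48  1.51 -0.33  1.05 -1.15]
[[337.0, 246.0], [338.0, 144.0], [309.0, 144.0], [310.0, 245.0]]
```

View pics/w10.png

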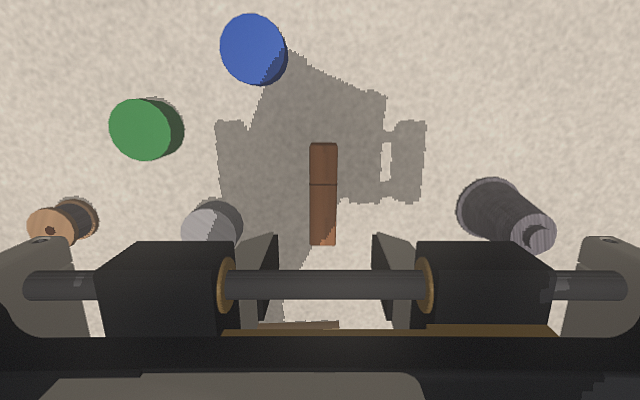

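The case's corners, (309,143) to (337,245), match the prediction. I've now used all the pictures I may view, so later checks will be numeric.

Request:
{"fn": "send_rows", "kwargs": {"increments": [[5,[-0.15,0,4],[0,0,0]],[5,[0,0,4],[0,0,0]],[5,[0,0,3],[0,0,0]],[5,[0,0,1.3],[0,0,0]],[5,[0,0,0],[0,0,0]]], "force": 15}}

```text
clock: 20.35
position: [0.6548, -0.2322, -0.0245]
ee_rot: [-3.135, 0.186, 0.005]
force: [-0.5, 0.2, 0.5]
width: 0.541
gripper_force: 0.0
```

Request:
{"fn": "send_rows", "kwargs": {"increments": [[1.5,[0,0,0],[0,0,0]],[1.5,[0,0,0],[0,0,0]],[1.5,[0,0,0],[0,0,0]],[1.5,[0,0,0],[0,0,0]],[1.5,[0,0,0],[0,0,0]]]}}

```text
clock: 20.85
position: [0.6569, -0.2328, -0.0215]
ee_rot: [3.136, -0.187, 0.003]
force: [-1.1, 1.2, 7.3]
width: 0.259
gripper_force: 15.0
```

Request:
{"fn": "send_rows", "kwargs": {"increments": [[1.5,[0,0,-2],[0,0,0]],[1.5,[0,0,-4],[0,0,0]],[1.5,[0,0,-4],[0,0,0]],[1.5,[0,0,0],[0,0,0]]]}}

```text
clock: 21.25
position: [0.6596, -0.2345, 0.0836]
ee_rot: [3.133, -0.187, 0.015]
force: [-0.3, -0.8, 0.6]
width: 0.262
gripper_force: 15.0
```

```bash
python3 - <<'E'
from h import *
x=inT(T3,-39,0); print(x); go(*x,.016,.237-np.pi); go(*x,.016,.237)
E
```

```text
[0.42679018 0.14964329]
t=21.2 pos [ 0.6596 -0.2345  0.0836] shift [-27.79 -35.39   9.83] turn [-0.004 -0.009  1.214] w 2.4 gf 15.0
t=21.2 pos [ 0.6596 -0.2345  0.0836] shift [-27.79 -35.39   9.83] turn [ 0.01  -0.004 -1.927] w 2.4 gf 15.0
```

Request:
{"fn": "send_rows", "kwargs": {"increments": [[1.5,[0,0,0],[0,0,-0.138]],[1.5,[0,0,0],[0,0,-0.138]],[1.5,[0,0,0],[0,0,-0.138]],[1.5,[0,0,0],[0,0,-0.138]],[1.5,[0,0,0],[0,0,-0.138]]]}}

```text
clock: 21.75
position: [0.6559, -0.2326, 0.0771]
ee_rot: [-3.012, -0.893, 0.0]
force: [0.0, 0.0, -0.2]
width: 0.26
gripper_force: 15.0
```

Request:
{"fn": "send_rows", "kwargs": {"increments": [[1.5,[0,0,0],[0,0,-0.138]],[1.5,[0,0,0],[0,0,-0.138]],[1.5,[0,0,0],[0,0,-0.138]],[1.5,[0,0,0],[0,0,-0.138]],[1.5,[0,0,0],[0,0,-0.138]]]}}

```text
clock: 22.25
position: [0.6559, -0.2326, 0.077]
ee_rot: [-2.532, -1.859, 0.0]
force: [0.0, -0.0, -1.0]
width: 0.264
gripper_force: 15.0
```

Request:
{"fn": "send_rows", "kwargs": {"increments": [[1.5,[0,0,0],[0,0,-0.138]],[1.5,[0,0,0],[0,0,-0.138]],[1.5,[0,0,0],[0,0,-0.138]],[1.5,[0,0,0],[0,0,-0.133]],[1.5,[0,0,0],[0,0,0]]]}}

```text
clock: 22.75
position: [0.6558, -0.2329, 0.077]
ee_rot: [-1.941, -2.47, -0.0]
force: [-0.3, -0.4, -0.7]
width: 0.258
gripper_force: 15.0
```

```bash
python3 - <<'E'
from h import *
x=inT(T3,-39,0); go(*x,.016,.237); print(arm.observe()["joints"].round(2))
E
```

```text
t=22.8 pos [ 0.6558 -0.2329  0.077 ] shift [ 42.58 -13.2    9.52] turn [-0.    -0.     0.002] w 2.36 gf 15.0
[ 0.29  0.65 -0.03  1.5   0.02  0.99  0.48]
```

Request:
{"fn": "send_rows", "kwargs": {"increments": [[1.5,[3.5,-1.1,0],[0,0,0]],[1.5,[3.5,-1.1,0],[0,0,0]],[1.5,[3.5,-1.1,0],[0,0,0]],[1.5,[3.5,-1.1,0],[0,0,0]],[1.5,[3.5,-1.1,0],[0,0,0]]]}}

```text
clock: 23.25
position: [0.5607, -0.0742, 0.0773]
ee_rot: [1.949, 2.464, 0.001]
force: [1.1, 0.4, 0.4]
width: 0.259
gripper_force: 15.0
```

Request:
{"fn": "send_rows", "kwargs": {"increments": [[1.5,[3.5,-1.1,0],[0,0,0]],[1.5,[3.5,-1.1,0],[0,0,0]],[1.5,[3.5,-1.1,0],[0,0,0]],[1.5,[3.5,-1.1,0],[0,0,0]],[1.5,[3.5,-1.1,0],[0,0,0]]]}}

```text
clock: 23.75
position: [0.4662, 0.0829, 0.0774]
ee_rot: [1.949, 2.463, 0.001]
force: [0.1, 0.8, -0.3]
width: 0.259
gripper_force: 15.0
```

Request:
{"fn": "send_rows", "kwargs": {"increments": [[1.5,[3.5,-1.1,0],[0,0,0]],[1.5,[3.5,-1.1,0],[0,0,0]],[1.5,[0,0,0],[0,0,0]],[1.5,[0,0,0],[0,0,0]]]}}

```text
clock: 24.15
position: [0.429, 0.1453, 0.0774]
ee_rot: [1.945, 2.467, 0.001]
force: [-0.2, -0.2, 0.0]
width: 0.26
gripper_force: 15.0
```

```bash
python3 - <<'E'
from h import *
x=inT(T3,-39,0); go(*x,.016,.237)
p,im=snap("wrist","w11.png")
pr=proj(p,[[*inT(T3,a,b),.012] for a,b in((-64,78),(64,78),(64,-78),(-64,-78),(-12,78))]); print(pr.round(1).tolist())
h=cv2.cvtColor(im,cv2.COLOR_BGR2HSV).astype(int)
m=((h[:,:,1]>75)&(h[:,:,0]<25)&(h[:,:,0]>8)).astype(np.uint8); m[235:]=0
m=cv2.morphologyEx(m,cv2.MORPH_CLOSE,np.ones((9,9)))
c=max(cv2.findContours(m,0,2)[0],key=cv2.contourArea); print(cv2.contourArea(c),cv2.approxPolyDP(c,5,True)[:,0].tolist())
E
```

```text
t=24.1 pos [0.429  0.1453 0.0774] shift [ 0.47 -0.12  9.54] turn [ 0.    -0.    -0.001] w 2.39 gf 15.0
[[291.6, 95.7], [458.5, 95.2], [438.8, 277.3], [296.8, 277.3], [359.3, 95.6]]
21513.0 [[452, 95], [287, 97], [292, 232], [438, 234]]
```

Tray corners are at (287,97) and (452,95), so the tray is about 4 mm further to its own -x than I had. I'll correct the estimate and place the case.

Request:
{"fn": "send_rows", "kwargs": {"increments": [[1.5,[0.5,-0.5,2],[0,0,0]],[1.5,[0,0,3],[0,0,0]],[1.5,[0,0,3],[0,0,0]],[1.5,[0,0,1],[0,0,0]],[1.5,[0,0,0.3],[0,0,0]]]}}

```text
clock: 24.7
position: [0.423, 0.1471, -0.0166]
ee_rot: [-1.946, -2.465, 0.003]
force: [-1.6, 0.7, 0.9]
width: 0.264
gripper_force: 15.0
```

Request:
{"fn": "send_rows", "kwargs": {"increments": [[1.5,[0,0,0.1],[0,0,0]],[1.5,[0,0,0.1],[0,0,0]],[1.5,[0,0,0],[0,0,0]]]}}

```text
clock: 25.0
position: [0.424, 0.1486, -0.0169]
ee_rot: [1.943, 2.467, 0.002]
force: [-1.0, -0.2, 0.6]
width: 0.259
gripper_force: 15.0
```

```bash
sed -i 's/T3=(np.array(\[.4647,.1588\])/T3=(np.array([.4608,.1579])/' h.py; python3 - <<'E'
from h import *
x=inT(T3,-39,0); go(*x,.0155,.237);
E
```

```text
t=25.0 pos [ 0.424   0.1486 -0.0169] shift [ 0.04 -0.1   0.16] turn [ 0.002 -0.    -0.   ] w 2.38 gf 15.0
```

Request:
{"fn": "send_rows", "kwargs": {"increments": [[1.5,[0,0,0.1],[0,0,0]],[1.5,[0,0,0.1],[0,0,0]],[1.5,[0,0,0],[0,0,0]]]}}

```text
clock: 25.3
position: [0.4237, 0.1486, -0.019]
ee_rot: [1.943, 2.468, 0.002]
force: [-1.7, -0.4, 10.7]
width: 0.26
gripper_force: 15.0
```

Request:
{"fn": "send_rows", "kwargs": {"increments": [[3.6,[0,0,0],[0,0,0]],[3.6,[0,0,0],[0,0,0]],[3.6,[0,0,-2],[0,0,0]],[3.6,[0,0,-4],[0,0,0]],[3.6,[0,0,-4],[0,0,0]]]}}

```text
clock: 25.8
position: [0.4223, 0.1481, 0.081]
ee_rot: [-1.942, -2.468, 0.003]
force: [1.7, 0.1, -0.1]
width: 0.392
gripper_force: 0.0
```

```bash
python3 - <<'E'
from h import *
go(.657,.006,.1,.237-np.pi/2)
p,im=snap("wrist","w12.png")
h=cv2.cvtColor(im,cv2.COLOR_BGR2HSV).astype(int); print(h[235:245,315:330].mean((0,1)))
E
```

```text
t=25.8 pos [0.4223 0.1481 0.081 ] shift [-19.33  19.48   1.46] turn [-1.000e-03  2.000e-03  1.571e+00] w 3.6 gf 0.0
[ 12.04       123.33333333 101.71333333]
```

Request:
{"fn": "send_rows", "kwargs": {"increments": [[6,[-2.8,2.8,0],[0,0,0]],[6,[-2.8,2.8,0],[0,0,0]],[6,[-2.8,2.8,0],[0,0,0]],[6,[-2.8,2.8,0],[0,0,0]],[6,[-2.8,2.8,0],[0,0,0]]]}}

```text
clock: 26.35
position: [0.5932, 0.0441, 0.0801]
ee_rot: [-1.943, -2.468, 0.0]
force: [0.7, 0.9, -0.5]
width: 0.649
gripper_force: 0.0
```

Request:
{"fn": "send_rows", "kwargs": {"increments": [[6,[-2.8,2.8,0],[0,0,0]],[6,[-2.5,2.7,0],[0,0,0]],[6,[0,0,0],[0,0,0.143]],[6,[0,0,0],[0,0,0.143]],[6,[0,0,0],[0,0,0.143]]]}}

```text
clock: 26.85
position: [0.6579, 0.0062, 0.0796]
ee_rot: [-2.43, -1.99, 0.001]
force: [0.0, -0.1, -0.7]
width: 0.652
gripper_force: 0.0
```

Request:
{"fn": "send_rows", "kwargs": {"increments": [[6,[0,0,0],[0,0,0.143]],[6,[0,0,0],[0,0,0.143]],[6,[0,0,0],[0,0,0.143]],[6,[0,0,0],[0,0,0.143]],[6,[0,0,0],[0,0,0.143]]]}}

```text
clock: 27.35
position: [0.6578, 0.0066, 0.0799]
ee_rot: [-2.973, -1.015, 0.001]
force: [-0.6, 0.3, -0.3]
width: 0.653
gripper_force: 0.0
```

Request:
{"fn": "send_rows", "kwargs": {"increments": [[6,[0,0,0],[0,0,0.143]],[6,[0,0,0],[0,0,0.143]],[6,[0,0,0],[0,0,0.141]],[6,[0,0,0],[0,0,0]],[6,[0,0,0],[0,0,0]]]}}

```text
clock: 27.85
position: [0.6579, 0.0067, 0.08]
ee_rot: [3.119, 0.378, -0.001]
force: [0.5, -0.8, -0.4]
width: 0.652
gripper_force: 0.0
```

```bash
cat >> h.py <<'E'
def look(X,f,r=34):
    p,im=snap("wrist"); u,v=proj(p,[X])[0]; U,V=int(u),int(v); r0=max(V-r,0); w=im[r0:min(V+r,232),U-r:U+r]
    m=f(cv2.cvtColor(w,cv2.COLOR_BGR2HSV).astype(int)).astype(np.uint8)
    c=max(cv2.findContours(m,0,2)[0],key=cv2.contourArea); (x,y),rr=cv2.minEnclosingCircle(c)
    print("pred",u.round(1),v.round(1),"seen",round(x+U-r,1),round(y+r0,1),"r",round(rr,1),"bbox",cv2.boundingRect(c),"world",plane(p,(x+U-r,y+r0),X[2]).round(4)); return w
E
python3 - <<'E'
from h import *
go(.657,.006,.013,.237-np.pi/2)
look((.657,.006,.032),lambda h:(h[:,:,1]>80)&(h[:,:,2]>95))
E
```

```text
t=27.9 pos [0.6579 0.0067 0.08  ] shift [-0.1   0.04 10.1 ] turn [0.    0.    0.004] w 5.98 gf 0.0
pred 325.0 205.5 seen 325.5 202.5 r 26.9 bbox (10, 5, 50, 54) world [[0.6595 0.0062 0.032 ]]
```

Request:
{"fn": "send_rows", "kwargs": {"increments": [[6,[0,0,4],[0,0,0]],[6,[0,0,3],[0,0,0]],[6,[0,0,2],[0,0,0]],[6,[0,0,1],[0,0,0]],[6,[0,0,0],[0,0,0]]], "force": 12}}

```text
clock: 28.4
position: [0.6571, 0.0064, -0.021]
ee_rot: [-3.119, -0.373, 0.004]
force: [0.3, 0.1, 0.7]
width: 0.657
gripper_force: 0.0
```

Request:
{"fn": "send_rows", "kwargs": {"increments": [[3,[0,0,0],[0,0,0]],[3,[0,0,0],[0,0,0]],[3,[0,0,0],[0,0,0]],[3,[0,0,0],[0,0,0]],[3,[0,0,0],[0,0,0]]]}}

```text
clock: 28.9
position: [0.6589, 0.0066, -0.0187]
ee_rot: [3.12, 0.371, 0.003]
force: [-0.4, 0.4, 7.3]
width: 0.417
gripper_force: 12.0
```

Request:
{"fn": "send_rows", "kwargs": {"increments": [[3,[0,0,-2],[0,0,0]],[3,[0,0,-3],[0,0,0]],[3,[0,0,-3],[0,0,0]],[3,[0,0,0],[0,0,0]]]}}

```text
clock: 29.3
position: [0.661, 0.0063, 0.0647]
ee_rot: [3.119, 0.371, 0.011]
force: [0.2, -0.5, 0.4]
width: 0.421
gripper_force: 12.0
```

```bash
python3 - <<'E'
from h import *
x=inT(T3,25,-43); print(x); go(*x,.018,.237-np.pi/2)
E
```

```text
[0.49519703 0.12197168]
t=29.3 pos [0.661  0.0063 0.0647] shift [-13.46 -15.14   7.96] turn [ 0.001 -0.007 -0.   ] w 3.87 gf 12.0
```

Request:
{"fn": "send_rows", "kwargs": {"increments": [[3,[-2.3,-2.5,0],[0,0,0]],[3,[-2.3,-2.5,0],[0,0,0]],[3,[-2.3,-2.5,0],[0,0,0]],[3,[-2.3,-2.5,0],[0,0,0]],[3,[-2.2,-2.5,0],[0,0,0]]]}}

```text
clock: 29.8
position: [0.5162, 0.1019, 0.0599]
ee_rot: [-3.12, -0.371, 0.001]
force: [-0.0, -0.1, -0.9]
width: 0.417
gripper_force: 12.0
```

Request:
{"fn": "send_rows", "kwargs": {"increments": [[3,[-2.1,-2.6,0],[0,0,0]],[3,[0,0,0],[0,0,0]],[3,[0,0,0],[0,0,0]],[3,[0,0,0],[0,0,0]]]}}

```text
clock: 30.2
position: [0.4923, 0.1211, 0.0603]
ee_rot: [3.119, 0.37, 0.001]
force: [0.3, 0.1, -0.2]
width: 0.418
gripper_force: 12.0
```

```bash
python3 - <<'E'
from h import *
x=inT(T3,25,-43); go(*x,.0183,.237-np.pi/2)
p,im=snap("wrist","w13.png")
pr=proj(p,[[*inT(T3,a,b),.012] for a,b in((64,78),(64,-78),(0,78),(0,-78))]); print(pr.round(1).tolist())
h=cv2.cvtColor(im,cv2.COLOR_BGR2HSV).astype(int)
m=((h[:,:,1]>75)&(h[:,:,0]<25)&(h[:,:,0]>8)).astype(np.uint8); m[232:]=0
m=cv2.morphologyEx(m,cv2.MORPH_CLOSE,np.ones((9,9)))
for c in cv2.findContours(m,0,2)[0]:
  if cv2.contourArea(c)>800: print(cv2.contourArea(c),cv2.approxPolyDP(c,4,True)[:,0].tolist())
E
```

```text
t=30.2 pos [0.4923 0.1211 0.0603] shift [ 0.3  -0.02  7.6 ] turn [ 0.    -0.001 -0.001] w 3.84 gf 12.0
[[162.5, 150.8], [370.5, 150.7], [173.7, 230.7], [367.5, 230.3]]
16125.0 [[368, 150], [162, 152], [174, 231], [366, 231]]
```

The tray edges now match the estimate to within 2 px. I'll lower the squat spool.

Request:
{"fn": "send_rows", "kwargs": {"increments": [[3,[0.3,0,2],[0,0,0]],[3,[0,0,2.5],[0,0,0]],[3,[0,0,1.8],[0,0,0]],[3,[0,0,0.9],[0,0,0]],[3,[0,0,0],[0,0,0]]]}}

```text
clock: 30.75
position: [0.4941, 0.1214, -0.0128]
ee_rot: [3.119, 0.369, -0.003]
force: [0.0, -0.3, -1.1]
width: 0.415
gripper_force: 12.0
```

Request:
{"fn": "send_rows", "kwargs": {"increments": [[3,[0,0,0.2],[0,0,0]],[3,[0,0,0.1],[0,0,0]],[3,[0,0,0],[0,0,0]]]}}

```text
clock: 31.05
position: [0.4948, 0.1225, -0.0142]
ee_rot: [-3.119, -0.371, -0.002]
force: [-0.5, 0.1, -0.9]
width: 0.415
gripper_force: 12.0
```

Request:
{"fn": "send_rows", "kwargs": {"increments": [[3,[0,0,0.1],[0,0,0]],[3,[0,0,0.1],[0,0,0]],[3,[0,0,0],[0,0,0]]]}}

```text
clock: 31.35
position: [0.4948, 0.1226, -0.016]
ee_rot: [-3.119, -0.371, -0.002]
force: [-1.6, -0.5, 7.9]
width: 0.42
gripper_force: 12.0
```

Request:
{"fn": "send_rows", "kwargs": {"increments": [[5.2,[0,0,0],[0,0,0]],[5.2,[0,0,0],[0,0,0]],[5.2,[0,0,-2],[0,0,0]],[5.2,[0,0,-3],[0,0,0]],[5.2,[0,0,-4],[0,0,0]]]}}

```text
clock: 31.85
position: [0.493, 0.1219, 0.073]
ee_rot: [3.118, 0.371, -0.005]
force: [1.4, 0.6, -0.5]
width: 0.565
gripper_force: 0.0
```

```bash
python3 - <<'E'
from h import *
go(.635,-.1255,.1,.237-np.pi/2)
E
```

```text
t=31.9 pos [0.493  0.1219 0.073 ] shift [ 8.01 27.38  0.7 ] turn [ 0.001  0.003 -0.   ] w 5.18 gf 0.0
```

Request:
{"fn": "send_rows", "kwargs": {"increments": [[7,[1,3.4,0],[0,0,0]],[7,[1,3.4,0],[0,0,0]],[7,[1,3.4,0],[0,0,0]],[7,[1,3.4,0],[0,0,0]],[7,[1,3.4,0],[0,0,0]]]}}

```text
clock: 32.35
position: [0.5832, -0.0324, 0.0732]
ee_rot: [-3.119, -0.371, 0.0]
force: [0.2, 0.6, -0.3]
width: 0.761
gripper_force: 0.0
```

Request:
{"fn": "send_rows", "kwargs": {"increments": [[7,[1,3.4,0],[0,0,0]],[7,[1,3.4,0],[0,0,0]],[7,[1,3.4,0],[0,0,0]],[7,[0,0,0],[0,0,0]],[7,[0,0,0],[0,0,0]]]}}

```text
clock: 32.85
position: [0.6355, -0.1242, 0.0727]
ee_rot: [3.12, 0.368, -0.001]
force: [-0.2, 0.4, -0.5]
width: 0.762
gripper_force: 0.0
```

```bash
python3 - <<'E'
from h import *
go(.635,-.1255,.012,.237-np.pi/2)
w=look((.635,-.1255,.028),lambda h:(h[:,:,1]<22)&(h[:,:,2]>110),45); h=cv2.cvtColor(w,cv2.COLOR_BGR2HSV); print(h[::9,45].tolist()); print(h[40,::9].tolist())
E
```

```text
t=32.9 pos [ 0.6355 -0.1242  0.0727] shift [-0.08  0.12  9.47] turn [-0.     0.001 -0.002] w 7.0 gf 0.0
pred 325.9 206.5 seen 344.5 230.5 r 0.7 bbox (64, 69, 2, 2) world [[ 0.619  -0.1445  0.028 ]]
[[17, 30, 121], [15, 27, 112], [9, 17, 108], [12, 13, 101], [15, 15, 104], [0, 12, 106], [6, 12, 104], [10, 15, 105]]
[[17, 32, 127], [17, 28, 127], [6, 12, 103], [12, 13, 102], [12, 12, 103], [10, 8, 102], [12, 12, 103], [10, 15, 104], [6, 12, 105], [17, 29, 125]]
```

```bash
python3 - <<'E'
from h import *
look((.635,-.1255,.028),lambda h:(cv2.medianBlur(h[:,:,1].astype(np.uint8),5)<22),45)
E
```

```text
pred 327.9 206.7 seen 328.0 203.8 r 33.2 bbox (15, 10, 64, 61) world [[ 0.6373 -0.125   0.028 ]]
```

Request:
{"fn": "send_rows", "kwargs": {"increments": [[7,[0.1,0.1,4],[0,0,0]],[7,[0,0,3],[0,0,0]],[7,[0,0,1.7],[0,0,0]],[7,[0,0,0.7],[0,0,0]],[7,[0,0,0],[0,0,0]]], "force": 20}}

```text
clock: 33.45
position: [0.6364, -0.1227, -0.0214]
ee_rot: [-3.119, -0.373, 0.002]
force: [-0.6, 0.5, -0.2]
width: 0.762
gripper_force: 0.0
```

Request:
{"fn": "send_rows", "kwargs": {"increments": [[4,[0,0,0],[0,0,0]],[4,[0,0,0],[0,0,0]],[4,[0,0,0],[0,0,0]],[4,[0,0,0],[0,0,0]],[4,[0,0,0],[0,0,0]]]}}

```text
clock: 33.95
position: [0.6378, -0.1241, -0.0198]
ee_rot: [3.119, 0.371, 0.002]
force: [-1.1, 0.0, 6.8]
width: 0.527
gripper_force: 20.0
```

Request:
{"fn": "send_rows", "kwargs": {"increments": [[4,[0,0,-2],[0,0,0]],[4,[0,0,-3],[0,0,0]],[4,[0,0,-3.5],[0,0,0]],[4,[0,0,0],[0,0,0]]]}}

```text
clock: 34.35
position: [0.6403, -0.1251, 0.0692]
ee_rot: [3.118, 0.37, 0.012]
force: [0.2, -0.7, -0.0]
width: 0.525
gripper_force: 20.0
```

```bash
python3 - <<'E'
from h import *
x=inT(T3,25,42); print(x); go(*x,.018,.237-np.pi/2)
E
```

```text
[0.47524009 0.20459565]
t=34.4 pos [ 0.6403 -0.1251  0.0692] shift [ -8.39 -35.94   8.35] turn [ 0.003 -0.007 -0.001] w 4.82 gf 20.0
```

Request:
{"fn": "send_rows", "kwargs": {"increments": [[4,[-0.8,-3.6,0],[0,0,0]],[4,[-0.8,-3.6,0],[0,0,0]],[4,[-0.8,-3.6,0],[0,0,0]],[4,[-0.8,-3.6,0],[0,0,0]],[4,[-0.8,-3.6,0],[0,0,0]]]}}

```text
clock: 34.85
position: [0.5548, 0.0428, 0.0638]
ee_rot: [-3.12, -0.371, 0.001]
force: [0.6, 1.0, 0.0]
width: 0.529
gripper_force: 20.0
```

Request:
{"fn": "send_rows", "kwargs": {"increments": [[4,[-0.8,-3.6,0],[0,0,0]],[4,[-0.8,-3.6,0],[0,0,0]],[4,[-0.8,-3.6,0],[0,0,0]],[4,[-0.8,-3.6,0],[0,0,0]],[4,[-0.9,-3.6,0],[0,0,0]]]}}

```text
clock: 35.35
position: [0.4729, 0.2081, 0.064]
ee_rot: [3.12, 0.371, -0.0]
force: [0.2, -0.7, -0.7]
width: 0.525
gripper_force: 20.0
```

Request:
{"fn": "send_rows", "kwargs": {"increments": [[4,[0,0,0],[0,0,0]],[4,[0,0,0],[0,0,0]],[4,[0,0,0],[0,0,0]]]}}

```text
clock: 35.65
position: [0.4743, 0.2058, 0.0641]
ee_rot: [3.119, 0.369, 0.0]
force: [0.6, -0.2, -0.7]
width: 0.527
gripper_force: 20.0
```

```bash
python3 - <<'E'
from h import *
x=inT(T3,25,42); go(*x,.0172,.237-np.pi/2)
E
```

```text
t=35.6 pos [0.4743 0.2058 0.0641] shift [0.06 0.13 8.09] turn [ 0.001 -0.    -0.002] w 4.84 gf 20.0
```

Request:
{"fn": "send_rows", "kwargs": {"increments": [[4,[0.1,0.1,3],[0,0,0]],[4,[0,0,2.5],[0,0,0]],[4,[0,0,1.5],[0,0,0]],[4,[0,0,0.6],[0,0,0]],[4,[0,0,0],[0,0,0]]]}}

```text
clock: 36.15
position: [0.4753, 0.2048, -0.0123]
ee_rot: [3.119, 0.368, -0.002]
force: [0.4, 0.3, -0.3]
width: 0.528
gripper_force: 20.0
```

Request:
{"fn": "send_rows", "kwargs": {"increments": [[4,[0,0,0.2],[0,0,0]],[4,[0,0,0.1],[0,0,0]],[4,[0,0,0],[0,0,0]]]}}

```text
clock: 36.45
position: [0.4755, 0.2063, -0.0142]
ee_rot: [-3.119, -0.371, -0.001]
force: [0.1, 0.0, -1.1]
width: 0.529
gripper_force: 20.0
```

Request:
{"fn": "send_rows", "kwargs": {"increments": [[4,[0,0,0.1],[0,0,0]],[4,[0,0,0.1],[0,0,0]],[4,[0,0,0.1],[0,0,0]],[4,[0,0,0],[0,0,0]]]}}

```text
clock: 36.85
position: [0.4752, 0.2064, -0.0169]
ee_rot: [-3.119, -0.371, -0.001]
force: [-3.8, -1.2, 13.6]
width: 0.524
gripper_force: 20.0
```

Request:
{"fn": "send_rows", "kwargs": {"increments": [[5.8,[0,0,0],[0,0,0]],[5.8,[0,0,0],[0,0,0]],[5.8,[0,0,-2],[0,0,0]],[5.8,[0,0,-4],[0,0,0]],[5.8,[0,0,-5],[0,0,0]]]}}

```text
clock: 37.35
position: [0.4737, 0.2054, 0.092]
ee_rot: [3.118, 0.371, -0.005]
force: [1.0, 0.9, 0.0]
width: 0.631
gripper_force: 0.0
```

Request:
{"fn": "send_rows", "kwargs": {"increments": [[5.8,[-4,0,-3],[0,0,0]],[5.8,[-4,0,-3],[0,0,0]],[5.8,[-3,3,0],[0,0,0]],[5.8,[0,0,0],[0,0,0]],[5.8,[0,0,0],[0,0,0]]]}}

```text
clock: 37.85
position: [0.375, 0.151, 0.1525]
ee_rot: [-3.119, -0.37, -0.001]
force: [0.5, -0.2, 0.3]
width: 0.633
gripper_force: 0.0
```

```bash
python3 - <<'E'
from h import *
go(.4,.15,.2,.237-np.pi/2)
p,im=snap("wrist","w14.png")
K={"tin":[*inT(T3,25,42),.031],"squat":[*inT(T3,25,-43),.035],"case":[*inT(T3,-39,0),.027]}
for k,v in K.items():
    u=proj(p,[v])[0]; print(k,u.round(), end=" ")
    U,V=u.astype(int); print(cv2.cvtColor(im,cv2.COLOR_BGR2HSV)[V-6:V+6,U-14:U-4].mean((0,1)).round() if 10<V<390 else "")
hs=cv2.cvtColor(im,cv2.COLOR_BGR2HSV)
m=(cv2.medianBlur(hs[:,:,1],5)<30).astype(np.uint8); m[233:]=0
for c in cv2.findContours(m,0,2)[0]:
    if 500<cv2.contourArea(c)<9000: print("grey blob",cv2.boundingRect(c),cv2.contourArea(c))
for n in("scene","side"):
    q,i=snap(n); h=cv2.cvtColor(i,cv2.COLOR_BGR2HSV)
    for k,X in (("tall top",[*inT(T2,0,23),.055]),("thimble",[*inT(T2,0,-33),.028]),("tin",K["tin"]),("squat",K["squat"]),("case",K["case"]),("jar",(.575,.38,.074)),("cone",(.625,-.381,.08))):
        U,V=proj(q,[X])[0].round().astype(int); print(n,k,U,V,h[V-2:V+3,U-2:U+3].mean((0,1)).round())
E
```

```text
t=37.9 pos [0.375  0.151  0.1525] shift [ 2.41  0.68 -1.35] turn [-0.001 -0.001 -0.001] w 5.81 gf 0.0
tin [293.  66.] [  8.  12. 171.]
squat [387.  65.] [ 14.  95. 122.]
case [338. 137.] [ 12. 115.  95.]
grey blob (0, 81, 30, 152) 4065.5
grey blob (0, 51, 116, 182) 8604.0
grey blob (265, 41, 54, 57) 2350.0
grey blob (550, 0, 90, 83) 1931.0
scene tall top 227 222 [ 14. 121. 106.]
scene thimble 209 238 [ 34.  13. 156.]
scene tin 331 153 [ 13.  14. 119.]
scene squat 313 172 [ 14. 121. 100.]
scene case 304 152 [ 13. 150.  74.]
scene jar 404 133 [ 12.  13. 117.]
scene cone 173 317 [160.  15.  84.]
side tall top 313 252 [ 15. 109. 117.]
side thimble 318 277 [ 24.  20. 150.]
side tin 273 164 [ 15.  20. 120.]
side squat 287 181 [ 15. 105. 113.]
side case 261 182 [ 13. 113.  84.]
side jar 288 112 [ 16.  19. 121.]
side cone 405 314 [132.  17.  89.]
```

```bash
python3 -c "
from cell import arm
print(arm.sign_off())"
```

```text
the job is handed in; nothing more can be done
None
```

Both kits are made up and handed in at about 38 s of the 128 s allowed: the tall spool, thimble, needle case, squat spool and pin tin are each set down on their compartment floors and let go, and the jar and cone were left where they stood; the final checks used contact forces and image colour and position only, because all 14 picture views were already used.

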